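# Report the loose cover bolt

### The arm

A 6-joint arm with a two-finger parallel gripper is mounted at the origin on a cart in front of the work surface, level with it; the furniture and walls round the work are solid. World frame = base frame: x ahead of the robot, y to its left, z up, the work surface at z = 0. Lengths are in m, angles in degrees, forces in N, time in s.
With the tool pointing down it reaches from about 0.25 to 0.725 m from the base axis. Payload 9.7 kg.
Tool frame: the origin (TCP) lies at the centre of the arm's flange, where the gripper is bolted on; the fingertips stand 173 mm ahead of it and the grasp point (between the pads) lies 155 mm ahead of it; z points along the fingers, y is the line along which they close (so a half turn about z gives the same grasp; the last joint's range is limited). The gripper opens to 85 mm and grips with 20 to 120 N. Pads are 22 mm wide; open, the fingers measure 114 mm over their backs; the gripper's body (76 mm by 85 mm) begins 54 mm behind the grasp point. The pads swing forward as they close: fully open they stand 13 mm farther back than shut.
Start: joints at [-64.572, 4.979, 10.078, 95.1, 0, 90], TCP at [0.236, -0.497, 0.405] pointing down, gripper open.
Joint ranges: [-179.16, 179.16], [-48.56, 103.87], [-65.8, 70.77], [-126.05, 130.52], [-82.76, 87.17], [-180, 180]. Speed limits (degrees/s): [127.2, 127.2, 147.25, 180, 180, 180].

### API

Orientations are given as [roll, pitch, yaw] about the fixed x, y, z axes, in that order (R = Rz(yaw) Ry(pitch) Rx(roll)).
In Python, from workcell import monitor, camera, get_calibration, bot gives the robot as it stands.
- The arm moves only by the tool carry_out, never from a script. Its argument "targets" is text: rows parted by semicolons, each of 7 numbers parted by spaces: the shift along the tool's x, y, z in units of 0.04 m (1.0 is 0.04 m), then the turn, a rotation vector about the tool's x, y, z in units of 0.1 rad (1.0 is 0.1 rad), then the opening, from -1 (shut) to 1 (fully open), so that 0 is half open. A call has exactly 8 rows; each row shifts and turns the commanded pose from where the row before left it, along the tool's axes as they then stand; what a row does not reach is not made up. A row lasts 1/12 s, in which the tool goes at most 41.7 mm and 7.16 degrees, less where a joint would pass 70% of its speed; a pose out of reach is approached as far as the arm can. A call with a number of a shift or a turn outside -1 to 1 is refused whole. A call with a gripper value outside its range is refused whole. The fingers move at their own pace and stop on an object; "newtons" is the grip in N (left out, the last holds). Time passes only in rows, so rows that do not move let the fingers close, or fill a call up. It gives the time, the measured TCP pose, the force, the opening and the grip force at its end, in the units of the state.
- monitor.get_obs(): the state, without advancing time (a new reading comes with each control period).
- camera(name): name is "scene" or "top"; returns the picture (400x640x3 uint8, red, green, blue); there is no depth.
- get_calibration(name): a dict with "fx", "fy", "cx", "cy" (pixels), "view" (4x4, takes a point from world to camera coordinates). Camera axes: x right, y down, z forward; pixel columns grow to the right and rows downward; lengths in m; the calibration is good to about 2 mm. A picture is of the moment at which its call begins. get_calibration takes no time and is no camera call.
- bot.job_done(): hands the job in; it is judged then, once.
The state is a dict: "time": time; "q": joint angles; "qd": joint speeds; "joint_efforts": joint torques, N m; "ee_pos": TCP position; "tcp_rot": TCP orientation; "wrist_force": force on the tool from outside, world axes, zero at the start; "torque": the same for the moment, N m; "opening": finger opening in m; "grasp_force": force on a finger pad.
Only numpy, scipy, OpenCV 4.12 (cv2) and the standard library are available. Lean on these libraries where they do the work, as an engineer would, in place of code of your own. Each camera call takes 0.05 s, during which the arm holds its last target. There are 200 camera calls.

### The job

Press the red call button fully in to fetch the fitter and let it go again. Then point at the one cover bolt of the green gearbox that is not screwed home: hold the gripper's tips about a finger's width straight above its head for two seconds, without touching the gearbox and without pointing at a tight bolt. Last, point in the same way at the middle of the adjustable wrench needed to tighten it, and finish while still pointing there; do not touch or shift any tool or loose part.

Things in the scene. Friction and masses are not known exactly. Their poses are not given: they have to be found in the camera images.
- gearbox: Small green gearbox housing with a bright aluminium cover, fixed to the bench, 112 x 142 mm (along its own x and y) with foot flanges to 178 mm along y. Origin: centre of its underside, z up. The cover's face is flat at 50 mm above the bench, with a low boss (to 56 mm) in the middle; four bolts stand at x = +-40 mm, y = +-55 mm.
- bolt_a_top (a point): Dark steel hex-head bolt in a corner of the gearbox's cover, with a flat washer; 22 mm across the head's corners. This point: centre of the head's top face, z up. A tight bolt's point is 10.5 mm above the cover's face, about 60 mm above the bench; the one loose bolt's is 18 mm higher (about 78 mm above the bench) and bare thread shows under its head. Bolts are 80 mm and 110 mm apart. The bolt does not move.
- bolt_b_top (a point): Dark steel hex-head bolt in a corner of the gearbox's cover, with a flat washer; 22 mm across the head's corners. This point: centre of the head's top face, z up. A tight bolt's point is 10.5 mm above the cover's face, about 60 mm above the bench; the one loose bolt's is 18 mm higher (about 78 mm above the bench) and bare thread shows under its head. Bolts are 80 mm and 110 mm apart. The bolt does not move.
- bolt_c_top (a point): Dark steel hex-head bolt in a corner of the gearbox's cover, with a flat washer; 22 mm across the head's corners. This point: centre of the head's top face, z up. A tight bolt's point is 10.5 mm above the cover's face, about 60 mm above the bench; the one loose bolt's is 18 mm higher (about 78 mm above the bench) and bare thread shows under its head. Bolts are 80 mm and 110 mm apart. The bolt does not move.
- bolt_d_top (a point): Dark steel hex-head bolt in a corner of the gearbox's cover, with a flat washer; 22 mm across the head's corners. This point: centre of the head's top face, z up. A tight bolt's point is 10.5 mm above the cover's face, about 60 mm above the bench; the one loose bolt's is 18 mm higher (about 78 mm above the bench) and bare thread shows under its head. Bolts are 80 mm and 110 mm apart. The bolt does not move.
- call_button_top (a point): Centre of the top of the red round push button, 36 mm in diameter, on the fixed grey call box with a yellow top (80 x 90 mm, 42 mm high). The button is pressed straight down; its top starts 64 mm above the bench. The black ring round it, 52 mm in diameter, is 10 mm below the button's top.
- call_button (a joint): Travel of the red push button in m: 0 released, 0.006 fully in (about 5 N); it springs back by itself.
- wrench_middle (a point): Middle of the silver adjustable wrench lying loose and flat on the bench, 172 mm long (along its own y), up to 62 mm wide, 11 mm thick. This point: on its upper face (10 mm above the bench), half-way along, on the handle's centre line, z up.
- spare_bolt: Loose bright bolt standing on its head on the bench, 16 x 16 x 39 mm high; bystander. Origin: centre of its underside.
- red_screwdriver: Loose screwdriver with red handle lying on the bench, 195 mm long (along its own y), 23 mm high; bystander. Origin: centre of its underside.
- red_pliers: Loose pliers with red grips lying on the bench, 172 mm long (along its own y), 12 mm high; bystander. Origin: centre of its underside.
There are look-alikes about, which are no part of the job. Of the things that look like the part that bears call_button_top, the larger one is meant.

How it is judged:
By the outcome, as a careful person would: the job done as asked, in the order asked, and still so for the second after the job is handed in, with the robot touching nothing.
It also fails if it takes over 48 s, if anything falls off the work surface, if the arm or the gripper's body presses on something with over 40 N, if the wrist force passes 120 N, or if a joint passes its speed limit or range.

## Working session

There is one attempt and no reset: what is moved stays moved. The work goes in short steps, Python scripts to look and compute and a tool call to move; the robot and the scene stay as the last step left them, time stands still between calls to the robot, and variables do not carry over. Pictures are saved under pics/ and viewed, at most 10 in all, crops included, and the job is handed in when it is done.

Besides the shell and the picture viewer there is one more tool, called as a command line: name --argument value ..., lists and objects as JSON in quotes. carry_out: Moves the arm, as the interface text tells. Shifts and turns lie within -1 to 1; 1 stands for 0.04 m of shift or 0.1 rad of turn. Its arguments: {"type":"object","properties":{"targets":{"type":"string"},"newtons":{"type":"number"}},"required":["targets"]}

```bash
mkdir -p pics; python3 - <<'E'
from workcell import monitor,camera,get_calibration
import cv2,numpy as np
for n in("scene","top"):
    cv2.imwrite(f"pics/{n}0.png",camera(n)[:,:,::-1]); c=get_calibration(n); print(n,c["fx"],c["fy"],c["cx"],c["cy"],np.round(c["view"],4).tolist())
o=monitor.get_obs();print(o["time"],o["ee_pos"],o["tcp_rot"],o["opening"])
E
```

```text
scene 498.3894123528861 498.3894123528861 316.1633334726778 200.32479771232207 [[0.9784, -0.2062, -0.0117, -0.558], [-0.1449, -0.6449, -0.7504, 0.1483], [0.1472, 0.7359, -0.6609, 1.4193], [0.0, 0.0, 0.0, 1.0]]
top 385.22493631040214 385.22493631040214 318.2980217213866 202.90633970153013 [[0.004, -1.0, -0.0078, 0.0275], [-0.998, -0.0035, -0.0637, 0.59], [0.0637, 0.008, -0.9979, 0.9602], [0.0, 0.0, 0.0, 1.0]]
0.1 [ 0.23614827 -0.49672277  0.40404114] [-1.79930342e+02  1.00699404e-03  2.54292257e+01] 0.08542969748027383
```

View pics/scene0.png

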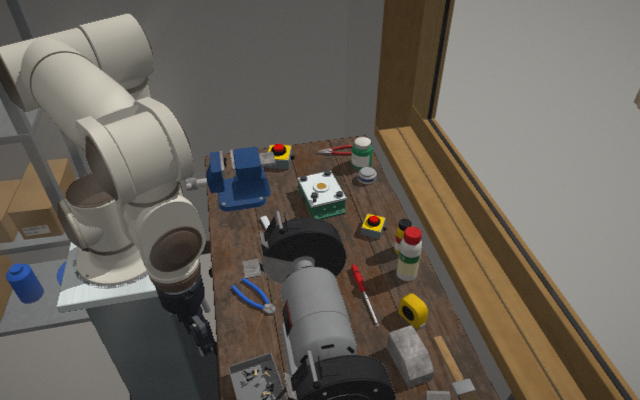

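View pics/top0.png

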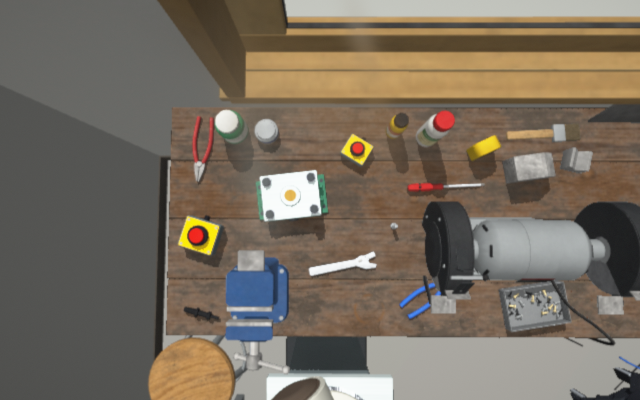

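The top view shows the large call box at (200,236), a smaller look-alike at (357,150), the gearbox at (292,195) and the wrench at about (343,265). Next I'll look closer at the bolts.

```bash
cat > h.py <<'E'
import numpy as np,cv2
from workcell import monitor,camera,get_calibration
def ray(n,u,v,z):
    c=get_calibration(n);V=np.array(c["view"]);R=V[:3,:3];o=-R.T@V[:3,3]
    d=R.T@np.array([(u-c["cx"])/c["fx"],(v-c["cy"])/c["fy"],1]);return o+d*(z-o[2])/d[2]
def proj(n,p):
    c=get_calibration(n);V=np.array(c["view"]);q=V[:3,:3]@np.array(p)+V[:3,3]
    return np.array([c["fx"]*q[0]/q[2]+c["cx"],c["fy"]*q[1]/q[2]+c["cy"]])
def blobs(m,amin=5):
    n,l,s,c=cv2.connectedComponentsWithStats(m.astype(np.uint8));return [(s[i,4],s[i,:4].tolist(),c[i]) for i in range(1,n) if s[i,4]>=amin]
E
python3 - <<'E'
from h import *
t=cv2.imread("pics/top0.png");s=cv2.imread("pics/scene0.png")
a=cv2.resize(t[160:230,245:340],None,fx=6,fy=6,interpolation=cv2.INTER_CUBIC)
b=cv2.resize(s[165:225,290:355],None,fx=8,fy=8,interpolation=cv2.INTER_CUBIC)
cv2.imwrite("pics/a.png",a);cv2.imwrite("pics/b.png",b)
g=t[:,:,::-1].astype(int)
red=(g[...,0]>150)&(g[...,1]<60)&(g[...,2]<60)
for x in blobs(red[210:260,175:225],20): u=x[2]+[175,210];print("button",x[0],u,ray("top",*u,.064))
gs=s[:,:,::-1].astype(int);red=(gs[...,0]>130)&(gs[...,1]<60)&(gs[...,2]<60)
for x in blobs(red[135:170,265:295],10): print("scene button",x,x[2]+[265,135])
# bolts
w=g[165:225,255:330].sum(2);
for x in blobs(w<330,8): u=x[2]+[255,165];print("dark",x[0],x[1],u,ray("top",*u,.06),ray("top",*u,.078))
br=(g.min(2)>150);br[:245]=0;br[285:]=0;br[:,:300]=0;br[:,385:]=0
ys,xs=np.nonzero(br);bl=max(blobs(br),key=lambda x:x[0]);print(bl)
l=cv2.connectedComponents(br.astype(np.uint8))[1];m=l==l[int(bl[2][1]),int(bl[2][0])]
p=np.array([ray("top",x,y,.008)[:2] for y,x in zip(*np.nonzero(m))])
r=cv2.minAreaRect((p*1000).astype(np.float32));print(r)
ax=np.linalg.svd(p-p.mean(0),full_matrices=False)[2][0];k=(p-p.mean(0))@ax;n=(p-p.mean(0))@[-ax[1],ax[0]]
print("axis",ax,k.min(),k.max(),"mid",p.mean(0)+ax*(k.min()+k.max())/2)
for lo in np.arange(k.min(),k.max(),.015):
    q=(k>=lo)&(k<lo+.015);print(round(lo,3),n[q].min().round(4),n[q].max().round(4))
E
```

```text
button 169 [195.5443787  235.10650888] [0.50794493 0.32577433 0.064     ]
scene button (np.int32(49), [9, 9, 10, 6], array([13.40816327, 11.53061224])) [278.40816327 146.53061224]
dark 1397 [0, 0, 75, 60] [300.42233357 192.41803865] [0.61272933 0.07307628 0.06      ] [0.61109032 0.07209107 0.078     ]
dark 36 [53, 9, 6, 7] [310.38888889 176.97222222] [0.65072723 0.0489555  0.06      ] [0.64835749 0.04843415 0.078     ]
dark 14 [10, 15, 5, 6] [267.57142857 182.5       ] [0.63681159 0.15361549 0.06      ] [0.63470946 0.15108145 0.078     ]
dark 17 [0, 36, 3, 8] [255.76470588 204.94117647] [0.58173725 0.18173766 0.06      ] [0.58069423 0.17866282 0.078     ]
dark 36 [56, 41, 7, 7] [313.77777778 208.72222222] [0.57302442 0.04029765 0.06      ] [0.57214896 0.0399428  0.078     ]
dark 17 [14, 46, 4, 7] [270.58823529 214.35294118] [0.55893303 0.14530363 0.06      ] [0.55832855 0.14292944 0.078     ]
(np.int32(619), [309, 251, 68, 25], array([344.64781906, 264.50726979]))
((427.7222900390625, -33.08985137939453), (40.323699951171875, 173.98277282714844), 14.407272338867188)
axis [ 0.18896526 -0.98198377] -0.0930487501841164 0.08042237207664907 mid [ 0.4326545  -0.03166469]
-0.093 -0.0112 0.0101
-0.078 -0.0106 0.0102
-0.063 -0.0104 0.0103
-0.048 -0.0097 0.0101
-0.033 -0.0095 0.0097
-0.018 -0.0089 0.0099
-0.003 -0.0088 0.0101
0.012 -0.0081 0.0097
0.027 -0.0138 0.0144
0.042 -0.0196 0.0164
0.057 -0.02 0.0191
0.072 -0.0204 0.0202
```

View pics/a.png

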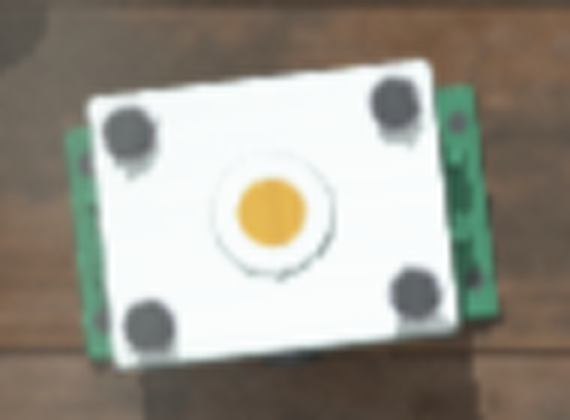

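View pics/b.png

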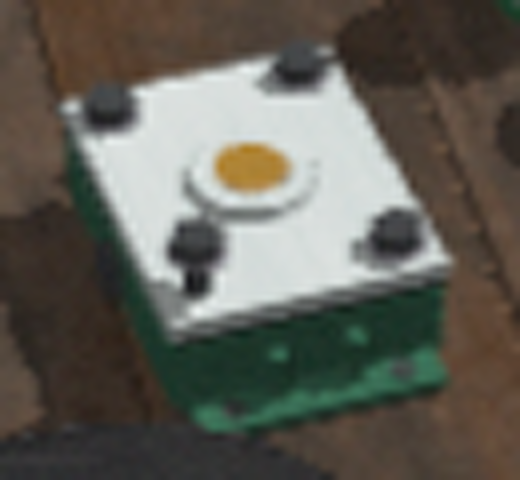

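```bash
python3 - <<'E'
from h import *
t=cv2.imread("pics/top0.png");s=cv2.imread("pics/scene0.png")
a=cv2.resize(t[240:285,295:390],None,fx=6,fy=6,interpolation=cv2.INTER_CUBIC)
b=cv2.resize(t[205:265,165:235],None,fx=6,fy=6,interpolation=cv2.INTER_CUBIC)
h=max(a.shape[0],b.shape[0]);c=np.zeros((a.shape[0]+b.shape[0],max(a.shape[1],b.shape[1]),3),np.uint8)
c[:a.shape[0],:a.shape[1]]=a;c[a.shape[0]:,:b.shape[1]]=b;cv2.imwrite("pics/c.png",c)
P=ray("top",314.1,208.8,.078);print("loose",P,proj("scene",P),"tight hyp",proj("scene",ray("top",314.1,208.8,.06)),"seen",290+195/8,165+240/8)
print("button proj",proj("scene",[.508,.326,.064]))
L=[ray("top",*u,.0605)[:2] for u in [(310.6,177.0),(266.5,182.2),(269.8,214.3)]]
print(L,np.linalg.norm(L[0]-L[1]),np.linalg.norm(L[1]-L[2]),"loose predicted",L[0]+L[2]-L[1])
E
```

```text
loose [0.57196598 0.03917306 0.078     ] [313.67771619 194.15298713] tight hyp [314.02981657 198.59730027] seen 314.375 195.0
button proj [278.17146262 146.2539922 ]
[array([0.65059461, 0.04842453]), array([0.6374824 , 0.15617603]), array([0.5590378 , 0.14715752])] 0.10854637714399636 0.07896130720488179 loose predicted [0.57215002 0.03940602]
```

View pics/c.png

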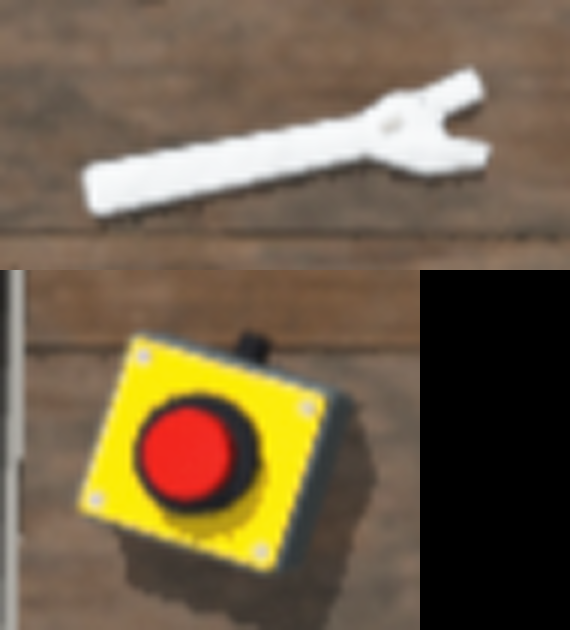

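The loose bolt is confirmed at (0.572, 0.039, 0.078): the two views agree for the raised height. The button is at (0.508, 0.326) and the wrench middle at about (0.433, -0.032). The pictures show one bolt with bare thread, at top-view pixel (314,209), and the wrench lying whole and unobstructed. Next come the moves.

```bash
cat > plan.py <<'E'
# usage: plan.py x y z dyaw_deg nrows : rows in tool axes from the measured pose
import sys,numpy as np
from scipy.spatial.transform import Rotation as R
from workcell import monitor
x,y,z,dy=map(float,sys.argv[1:5]);n=int(sys.argv[5]);o=monitor.get_obs()
R0=R.from_euler("xyz",o["tcp_rot"],degrees=True);p=np.array(o["ee_pos"]);d=(np.array([x,y,z])-p)/n
R1=R.from_euler("xyz",[180,0,o["tcp_rot"][2]+dy],degrees=True);w=(R0.inv()*R1).as_rotvec()/n
for i in range(n):
    T=R0*R.from_rotvec(w*i);print(*np.round(np.r_[T.inv().apply(d)/.04,w/.1],2),"-1;",end="\n" if i%8==7 else " ")
E
python3 plan.py .508 .326 .36 60 24
```

```text
0.62 -0.65 0.05 -0.0 -0.0 -0.44 -1; 0.65 -0.62 0.05 -0.0 -0.0 -0.44 -1; 0.68 -0.6 0.05 -0.0 -0.0 -0.44 -1; 0.7 -0.57 0.05 -0.0 -0.0 -0.44 -1; 0.73 -0.53 0.05 -0.0 -0.0 -0.44 -1; 0.75 -0.5 0.05 -0.0 -0.0 -0.44 -1; 0.77 -0.47 0.05 -0.0 -0.0 -0.44 -1; 0.79 -0.43 0.05 -0.0 -0.0 -0.44 -1;
0.81 -0.4 0.05 -0.0 -0.0 -0.44 -1; 0.83 -0.36 0.05 -0.0 -0.0 -0.44 -1; 0.84 -0.33 0.05 -0.0 -0.0 -0.44 -1; 0.85 -0.29 0.05 -0.0 -0.0 -0.44 -1; 0.87 -0.25 0.05 -0.0 -0.0 -0.44 -1; 0.88 -0.22 0.05 -0.0 -0.0 -0.44 -1; 0.89 -0.18 0.05 -0.0 -0.0 -0.44 -1; 0.89 -0.14 0.05 -0.0 -0.0 -0.44 -1;
0.9 -0.1 0.05 -0.0 -0.0 -0.44 -1; 0.9 -0.06 0.05 -0.0 -0.0 -0.44 -1; 0.9 -0.02 0.05 -0.0 -0.0 -0.44 -1; 0.9 0.02 0.05 -0.0 -0.0 -0.44 -1; 0.9 0.06 0.05 -0.0 -0.0 -0.44 -1; 0.9 0.1 0.05 -0.0 -0.0 -0.44 -1; 0.89 0.14 0.05 -0.0 -0.0 -0.44 -1; 0.89 0.18 0.05 -0.0 -0.0 -0.44 -1;
```

carry_out --targets "0.62 -0.65 0 0 0 -0.44 -1; 0.65 -0.62 0 0 0 -0.44 -1; 0.68 -0.6 0 0 0 -0.44 -1; 0.7 -0.57 0 0 0 -0.44 -1; 0.73 -0.53 0 0 0 -0.44 -1; 0.75 -0.5 0 0 0 -0.44 -1; 0.77 -0.47 0 0 0 -0.44 -1; 0.79 -0.43 0 0 0 -0.44 -1" --newtons 30

```text
time: 0.77
ee_pos: [0.3263, -0.2211, 0.4045]
tcp_rot: [-180.0, -0.0, 45.7]
wrist_force: [0.7, -0.2, -0.0]
opening: -0.0001
grasp_force: 0.0
```

```bash
python3 -c "
from workcell import monitor;o=monitor.get_obs();print(o['q'],o['wrist_force'])"; python3 plan.py .508 .326 .38 42 17
```

```text
[-3.41205183e+01 -1.61429717e+01 -9.39195967e+00  9.67580683e+01
  2.92735720e-03  1.00186181e+02] [ 0.68333497 -0.16808589 -0.01508584]
0.76 -0.37 0.04 -0.0 -0.0 -0.43 -1; 0.78 -0.34 0.04 -0.0 -0.0 -0.43 -1; 0.79 -0.3 0.04 -0.0 -0.0 -0.43 -1; 0.8 -0.27 0.04 -0.0 -0.0 -0.43 -1; 0.81 -0.23 0.04 -0.0 -0.0 -0.43 -1; 0.82 -0.2 0.04 -0.0 -0.0 -0.43 -1; 0.83 -0.16 0.04 -0.0 -0.0 -0.43 -1; 0.84 -0.13 0.04 -0.0 -0.0 -0.43 -1;
0.84 -0.09 0.04 -0.0 -0.0 -0.43 -1; 0.85 -0.05 0.04 -0.0 -0.0 -0.43 -1; 0.85 -0.02 0.04 -0.0 -0.0 -0.43 -1; 0.85 0.02 0.04 -0.0 -0.0 -0.43 -1; 0.85 0.05 0.04 -0.0 -0.0 -0.43 -1; 0.84 0.09 0.04 -0.0 -0.0 -0.43 -1; 0.84 0.13 0.04 -0.0 -0.0 -0.43 -1; 0.83 0.16 0.04 -0.0 -0.0 -0.43 -1;
0.82 0.2 0.04 -0.0 -0.0 -0.43 -1;
```

carry_out --targets "0.76 -0.37 0.04 0 0 -0.43 -1; 0.78 -0.34 0.04 0 0 -0.43 -1; 0.79 -0.3 0.04 0 0 -0.43 -1; 0.8 -0.27 0.04 0 0 -0.43 -1; 0.81 -0.23 0.04 0 0 -0.43 -1; 0.82 -0.2 0.04 0 0 -0.43 -1; 0.83 -0.16 0.04 0 0 -0.43 -1; 0.84 -0.13 0.04 0 0 -0.43 -1"

```text
time: 1.43
ee_pos: [0.4123, 0.0357, 0.3917]
tcp_rot: [180.0, 0.0, 65.4]
wrist_force: [1.0, -0.8, 0.1]
opening: 0.0
grasp_force: 0.0
```

carry_out --targets "0.84 -0.09 0.04 0 0 -0.43 -1; 0.85 -0.05 0.04 0 0 -0.43 -1; 0.85 -0.02 0.04 0 0 -0.43 -1; 0.85 0.02 0.04 0 0 -0.43 -1; 0.85 0.05 0.04 0 0 -0.43 -1; 0.84 0.09 0.04 0 0 -0.43 -1; 0.84 0.13 0.04 0 0 -0.43 -1; 0.83 0.16 0.04 0 0 -0.43 -1"

```text
time: 2.1
ee_pos: [0.4987, 0.2932, 0.3785]
tcp_rot: [-180.0, 0.0, 85.2]
wrist_force: [1.0, 0.8, -0.1]
opening: -0.0
grasp_force: 0.0
```

```bash
python3 plan.py .508 .326 .28 0 8
```

```text
0.1 0.02 0.31 -0.0 0.0 -0.0 -1; 0.1 0.02 0.31 -0.0 0.0 -0.0 -1; 0.1 0.02 0.31 -0.0 0.0 -0.0 -1; 0.1 0.02 0.31 -0.0 0.0 -0.0 -1; 0.1 0.02 0.31 -0.0 0.0 -0.0 -1; 0.1 0.02 0.31 -0.0 0.0 -0.0 -1; 0.1 0.02 0.31 -0.0 0.0 -0.0 -1; 0.1 0.02 0.31 -0.0 0.0 -0.0 -1;
```

carry_out --targets "0.15 0.03 0.31 0 0 0 -1; 0.15 0.03 0.31 0 0 0 -1; 0.15 0.03 0.31 0 0 0 -1; 0.15 0.02 0.31 0 0 0 -1; 0.11 0.02 0.31 0 0 0 -1; 0.11 0.02 0.31 0 0 0 -1; 0 0 0.31 0 0 0 -1; 0 0 0.31 0 0 0 -1"

```text
time: 2.77
ee_pos: [0.5073, 0.3233, 0.2787]
tcp_rot: [-180.0, 0.0, 85.0]
wrist_force: [0.6, -0.5, -0.3]
opening: -0.0001
grasp_force: 0.0
```

```bash
python3 - <<'E'
from h import *
s=camera("scene")[:,:,::-1];t=camera("top")[:,:,::-1]
u=np.hstack([cv2.resize(s[90:180,230:320],(390,390)),cv2.resize(t[190:280,155:245],(390,390))]);cv2.imwrite("pics/d.png",u)
o=monitor.get_obs();p=np.array(o["ee_pos"]);print(p,proj("top",p-[0,0,.173]),proj("scene",p-[0,0,.173]),o["wrist_force"])
E
```

```text
[0.50694261 0.32290666 0.27724791] [191.10180407 235.88912723] [277.24806948 136.9004494 ] [ 0.16139344 -0.48653998  0.47539053]
```

View pics/d.png

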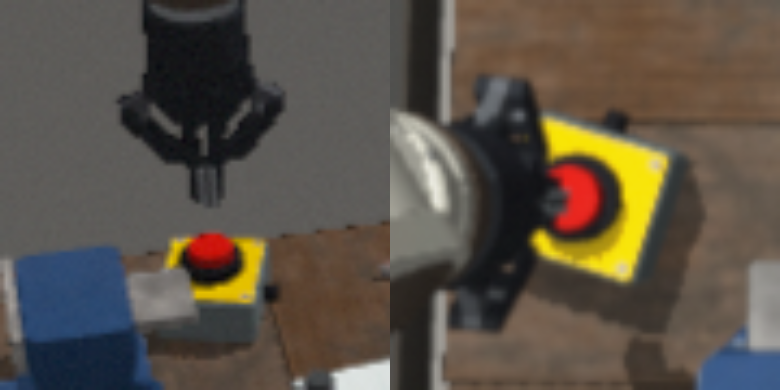

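The fingers, shut, appear in the scene view at tip pixel (278,137), which agrees with 173 mm. They stand over the button, so I descend and press.

carry_out --targets "0.07 0 0.25 0 0 0 -1; 0 0 0.25 0 0 0 -1; 0 0 0.2 0 0 0 -1; 0 0 0.15 0 0 0 -1; 0 0 0.06 0 0 0 -1; 0 0 0.04 0 0 0 -1; 0 0 0.04 0 0 0 -1; 0 0 0.04 0 0 0 -1"

```text
time: 3.53
ee_pos: [0.5077, 0.3264, 0.239]
tcp_rot: [180.0, -0.0, 85.0]
wrist_force: [-0.2, -0.1, 0.8]
opening: -0.0003
grasp_force: 0.0
```

carry_out --targets "0 0 0.03 0 0 0 -1; 0 0 0.03 0 0 0 -1; 0 0 0.03 0 0 0 -1; 0 0 0.03 0 0 0 -1; 0 0 0.02 0 0 0 -1; 0 0 0.02 0 0 0 -1; 0 0 0.01 0 0 0 -1; 0 0 0 0 0 0 -1"

```text
time: 4.2
ee_pos: [0.5077, 0.3264, 0.2321]
tcp_rot: [180.0, -0.0, 85.0]
wrist_force: [-0.8, -0.8, 4.6]
opening: -0.0001
grasp_force: 2.2
```

carry_out --targets "0 0 0.02 0 0 0 -1; 0 0 0.02 0 0 0 -1; 0 0 0.01 0 0 0 -1; 0 0 0 0 0 0 -1; 0 0 0 0 0 0 -1; 0 0 0 0 0 0 -1; 0 0 0 0 0 0 -1; 0 0 0 0 0 0 -1"

```text
time: 4.87
ee_pos: [0.5077, 0.3263, 0.2313]
tcp_rot: [179.9, -0.0, 85.0]
wrist_force: [-3.5, -2.5, 13.2]
opening: -0.0003
grasp_force: 6.6
```

carry_out --targets "0 0 0.02 0 0 0 -1; 0 0 0 0 0 0 -1; 0 0 0 0 0 0 -1; 0 0 -0.3 0 0 0 -1; 0 0 -0.6 0 0 0 -1; 0 0 -0.8 0 0 0 -1; 0 0 -0.8 0 0 0 -1; 0 0 -0.3 0 0 0 -1"

```text
time: 5.53
ee_pos: [0.5077, 0.3264, 0.3456]
tcp_rot: [179.8, -0.2, 85.0]
wrist_force: [1.1, 0.2, 0.7]
opening: 0.0003
grasp_force: 0.0
```

```bash
python3 - <<'E'
from h import *
s=camera("scene");c=s[100:190,240:330];m=(c[...,0]>130)&(c[...,1]<60)&(c[...,2]<60);print(blobs(m,8))
E
python3 plan.py .572 .0393 .30 -20 8
```

```text
[(np.int32(49), [34, 44, 10, 6], array([38.40816327, 46.53061224]))]
-0.88 0.28 0.14 0.01 -0.01 0.44 -1; -0.86 0.31 0.14 0.01 -0.01 0.44 -1; -0.85 0.35 0.14 0.01 -0.01 0.44 -1; -0.83 0.39 0.14 0.01 -0.01 0.44 -1; -0.82 0.43 0.14 0.01 -0.01 0.44 -1; -0.8 0.46 0.14 0.01 -0.01 0.44 -1; -0.78 0.49 0.14 0.01 -0.01 0.44 -1; -0.75 0.53 0.14 0.01 -0.01 0.44 -1;
```

carry_out --targets "-0.88 0.28 0.12 0.01 -0.01 0.44 -1; -0.86 0.31 0.12 0.01 -0.01 0.44 -1; -0.85 0.35 0.12 0.01 -0.01 0.44 -1; -0.83 0.39 0.12 0.01 -0.01 0.44 -1; -0.82 0.43 0.12 0.01 -0.01 0.44 -1; -0.8 0.46 0.12 0.01 -0.01 0.44 -1; -0.78 0.49 0.12 0.01 -0.01 0.44 -1; -0.75 0.53 0.12 0.01 -0.01 0.44 -1"

```text
time: 6.25
ee_pos: [0.5708, 0.0368, 0.302]
tcp_rot: [-179.6, 0.6, 64.7]
wrist_force: [-0.6, 0.3, 0.9]
opening: 0.0
grasp_force: 0.0
```

```bash
python3 - <<'E'
from h import *
camera("top");E=0
E
python3 plan.py .572 .0393 .267 0 1
```

```text
0.18 -0.07 0.84 -0.07 0.12 -0.0 -1;
```

carry_out --targets "0.06 -0.02 0.15 -0.03 0.05 0 -1; 0.06 -0.02 0.15 -0.03 0.05 0 -1; 0 0 0.15 0 0 0 -1; 0 0 0.15 0 0 0 -1; 0 0 0.14 0 0 0 -1; 0 0 0.08 0 0 0 -1; 0 0 0 0 0 0 -1; 0 0 0 0 0 0 -1"

```text
time: 6.97
ee_pos: [0.5713, 0.0441, 0.2703]
tcp_rot: [-180.0, -0.0, 64.9]
wrist_force: [0.6, -0.2, 0.5]
opening: -0.0001
grasp_force: 0.0
```

```bash
python3 plan.py .572 .0393 .267 0 1; python3 - <<'E'
from h import *
s=camera("scene")[:,:,::-1];cv2.imwrite("pics/e.png",cv2.resize(s[130:225,275:370],(600,600),interpolation=cv2.INTER_CUBIC))
o=monitor.get_obs();R=cv2.Rodrigues(np.zeros(3));print(o["ee_pos"],o["tcp_rot"],proj("scene",np.array(o["ee_pos"])-[0,0,.173]))
E
```

```text
-0.1 0.07 0.08 -0.01 -0.01 0.0 -1; [0.57142511 0.04392947 0.27060385] [-1.79986189e+02 -5.09835911e-02  6.48729121e+01] [313.07237223 188.11703083]
```

View pics/e.png

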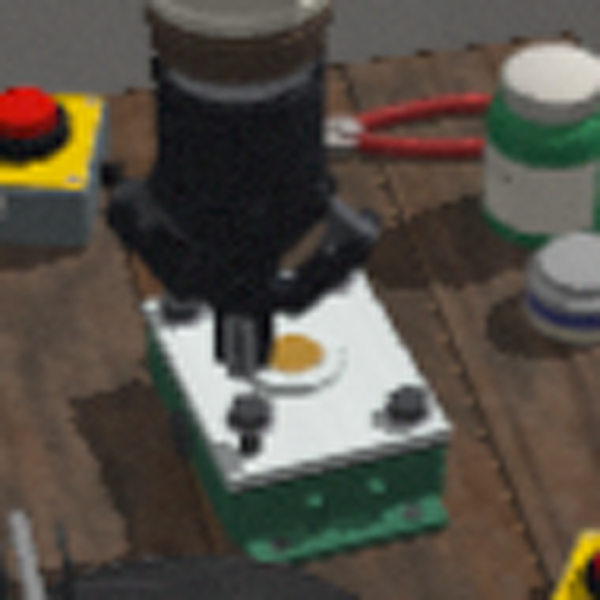

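The picture shows the tips (240,370) just behind and above the loose bolt's head (250,410), so about 5 mm of correction is needed.

carry_out --targets "-0.05 0.03 0.04 0 0 0 -1; -0.05 0.04 0.04 0 0 0 -1; 0 0 0 0 0 0 -1; 0 0 0 0 0 0 -1; 0 0 0 0 0 0 -1; 0 0 0 0 0 0 -1; 0 0 0 0 0 0 -1; 0 0 0 0 0 0 -1"

```text
time: 7.68
ee_pos: [0.5723, 0.0389, 0.2672]
tcp_rot: [-180.0, -0.0, 64.8]
wrist_force: [-0.3, 0.0, 0.2]
opening: -0.0005
grasp_force: 0.0
```

```bash
python3 plan.py .572 .0393 .266 0 1
```

```text
0.01 -0.01 0.03 -0.0 -0.01 0.0 -1;
```

Now on target, with the tips 16 mm above the head. I'll hold for over 2 s.

carry_out --targets "0 0 0 0 0 0 -1; 0 0 0 0 0 0 -1; 0 0 0 0 0 0 -1; 0 0 0 0 0 0 -1; 0 0 0 0 0 0 -1; 0 0 0 0 0 0 -1; 0 0 0 0 0 0 -1; 0 0 0 0 0 0 -1"

```text
time: 8.35
ee_pos: [0.5723, 0.0388, 0.2672]
tcp_rot: [-180.0, -0.0, 64.8]
wrist_force: [-0.2, 0.3, -0.3]
opening: -0.0002
grasp_force: 0.0
```

carry_out --targets "0 0 0 0 0 0 -1; 0 0 0 0 0 0 -1; 0 0 0 0 0 0 -1; 0 0 0 0 0 0 -1; 0 0 0 0 0 0 -1; 0 0 0 0 0 0 -1; 0 0 0 0 0 0 -1; 0 0 0 0 0 0 -1"

```text
time: 9.02
ee_pos: [0.5722, 0.0388, 0.2672]
tcp_rot: [-180.0, -0.0, 64.8]
wrist_force: [0.4, -1.3, -0.6]
opening: 0.0
grasp_force: 0.0
```

carry_out --targets "0 0 0 0 0 0 -1; 0 0 0 0 0 0 -1; 0 0 0 0 0 0 -1; 0 0 0 0 0 0 -1; 0 0 0 0 0 0 -1; 0 0 0 0 0 0 -1; 0 0 0 0 0 0 -1; 0 0 0 0 0 0 -1"

```text
time: 9.68
ee_pos: [0.5723, 0.0388, 0.2672]
tcp_rot: [-180.0, -0.0, 64.8]
wrist_force: [0.3, -0.2, 0.7]
opening: 0.0003
grasp_force: 0.0
```

carry_out --targets "0 0 0 0 0 0 -1; 0 0 0 0 0 0 -1; 0 0 0 0 0 0 -1; 0 0 0 0 0 0 -1; 0 0 -0.3 0 0 0 -1; 0 0 -0.4 0 0 0 -1; 0 0 -0.3 0 0 0 -1; 0 0 0 0 0 0 -1"

```text
time: 10.35
ee_pos: [0.5727, 0.0388, 0.3108]
tcp_rot: [179.8, -0.2, 64.8]
wrist_force: [0.5, -0.2, 0.6]
opening: -0.0003
grasp_force: 0.0
```

```bash
python3 plan.py .4333 -.0316 .26 0 8
```

```text
-0.38 -0.3 0.16 0.0 -0.0 -0.0 -1; -0.38 -0.3 0.16 0.0 -0.0 -0.0 -1; -0.38 -0.3 0.16 0.0 -0.0 -0.0 -1; -0.38 -0.3 0.16 0.0 -0.0 -0.0 -1; -0.38 -0.3 0.16 0.0 -0.0 -0.0 -1; -0.38 -0.3 0.16 0.0 -0.0 -0.0 -1; -0.38 -0.3 0.16 0.0 -0.0 -0.0 -1; -0.38 -0.3 0.16 0.0 -0.0 -0.0 -1;
```

carry_out --targets "-0.5 -0.4 0 0 0 0 -1; -0.51 -0.4 0 0 0 0 -1; -0.51 -0.4 0.1 0 0 0 -1; -0.51 -0.4 0.2 0 0 0 -1; -0.5 -0.4 0.3 0 0 0 -1; -0.51 -0.4 0.3 0 0 0 -1; 0 0 0.3 0 0 0 -1; 0 0 0 0 0 0 -1"

```text
time: 11.02
ee_pos: [0.4326, -0.0308, 0.2573]
tcp_rot: [-179.9, -0.0, 64.8]
wrist_force: [0.7, -0.1, -0.1]
opening: 0.0001
grasp_force: 0.0
```

```bash
python3 plan.py .4333 -.0316 .199 0 1
```

```text
-0.01 0.03 1.46 -0.02 -0.0 0.0 -1;
```

carry_out --targets "0 0.02 0.3 0 0 0 -1; 0 0.01 0.3 0 0 0 -1; 0 0 0.3 0 0 0 -1; 0 0 0.25 0 0 0 -1; 0 0 0.15 0 0 0 -1; 0 0 0.1 0 0 0 -1; 0 0 0 0 0 0 -1; 0 0 0 0 0 0 -1"

```text
time: 11.68
ee_pos: [0.4349, -0.0308, 0.2032]
tcp_rot: [-180.0, -0.0, 64.9]
wrist_force: [-0.2, 0.2, 0.6]
opening: 0.0001
grasp_force: 0.0
```

```bash
python3 plan.py .4333 -.0316 .198 0 1; python3 - <<'E'
from h import *
t=camera("top")[:,:,::-1];cv2.imwrite("pics/f.png",cv2.resize(t[220:300,290:400],None,fx=6,fy=6,interpolation=cv2.INTER_CUBIC))
E
```

```text
-0.03 -0.03 0.13 -0.01 -0.01 0.0 -1;
```

View pics/f.png

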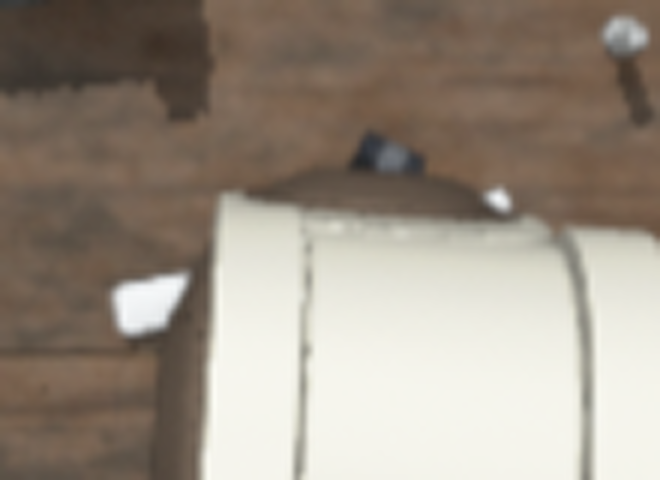

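The arm hides the tips, but the wrench's two ends, at (150,305) and (495,200), lie unmoved. I'll make a small correction and hold for over 2 s.

carry_out --targets "-0.03 -0.03 0.05 0 0 0 -1; 0 0 0.05 0 0 0 -1; 0 0 0 0 0 0 -1; 0 0 0 0 0 0 -1; 0 0 0 0 0 0 -1; 0 0 0 0 0 0 -1; 0 0 0 0 0 0 -1; 0 0 0 0 0 0 -1"

```text
time: 12.4
ee_pos: [0.4332, -0.0315, 0.1992]
tcp_rot: [-180.0, -0.0, 64.8]
wrist_force: [-0.8, 0.7, -0.3]
opening: 0.0001
grasp_force: 0.0
```

carry_out --targets "0 0 0 0 0 0 -1; 0 0 0 0 0 0 -1; 0 0 0 0 0 0 -1; 0 0 0 0 0 0 -1; 0 0 0 0 0 0 -1; 0 0 0 0 0 0 -1; 0 0 0 0 0 0 -1; 0 0 0 0 0 0 -1"

```text
time: 13.07
ee_pos: [0.4332, -0.0315, 0.1991]
tcp_rot: [-180.0, -0.0, 64.8]
wrist_force: [0.4, 0.4, -0.8]
opening: 0.0
grasp_force: 0.0
```

carry_out --targets "0 0 0 0 0 0 -1; 0 0 0 0 0 0 -1; 0 0 0 0 0 0 -1; 0 0 0 0 0 0 -1; 0 0 0 0 0 0 -1; 0 0 0 0 0 0 -1; 0 0 0 0 0 0 -1; 0 0 0 0 0 0 -1"

```text
time: 13.73
ee_pos: [0.4332, -0.0315, 0.1991]
tcp_rot: [-180.0, -0.0, 64.8]
wrist_force: [0.2, 0.2, 0.4]
opening: 0.0001
grasp_force: 0.0
```

carry_out --targets "0 0 0 0 0 0 -1; 0 0 0 0 0 0 -1; 0 0 0 0 0 0 -1; 0 0 0 0 0 0 -1; 0 0 0 0 0 0 -1; 0 0 0 0 0 0 -1; 0 0 0 0 0 0 -1; 0 0 0 0 0 0 -1"

```text
time: 14.4
ee_pos: [0.4332, -0.0314, 0.1991]
tcp_rot: [-180.0, -0.0, 64.8]
wrist_force: [0.2, -0.0, -0.2]
opening: 0.0002
grasp_force: 0.0
```

carry_out --targets "0 0 0 0 0 0 -1; 0 0 0 0 0 0 -1; 0 0 0 0 0 0 -1; 0 0 0 0 0 0 -1; 0 0 0 0 0 0 -1; 0 0 0 0 0 0 -1; 0 0 0 0 0 0 -1; 0 0 0 0 0 0 -1"

```text
time: 15.07
ee_pos: [0.4332, -0.0314, 0.1991]
tcp_rot: [-180.0, -0.0, 64.8]
wrist_force: [-0.5, -0.5, 0.8]
opening: -0.0
grasp_force: 0.0
```

```bash
python3 -c "
from workcell import bot;print(bot.job_done())"
```

```text
the job is handed in; nothing more can be done
None
```

I pressed the call button in to its stop and let it go, held the tips about 16 mm above the loose bolt for about 2.7 s, then finished pointing about 16 mm above the wrench's middle; the job is handed in, at about 15 s, with no verdict shown.

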